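# Change the bench dust extraction over to the narrow port

### The job

Change the bench dust extraction over from the wide port to the narrow one using only the fingertips: first push the narrow port's sliding gate fully open by the inside of its upturned lip, then push the wide port's gate fully shut by the outside of its lip, so that the fan is never left with both ports blocked. Push gently, do not pinch or grasp anything, and leave the tape measure, glue bottle, wood offcut and hand plane where they are.

Things in the scene. Friction and masses are not known exactly. Their poses are not given: they have to be found in the camera images.
- narrow_port: narrow suction port, fixed to the bench: grey square frame 90 x 90 mm, 45 mm high, a round steel pipe collar on top (50 mm opening, 56 mm outside, rim 85 mm above the bench). Origin: middle of the frame at bench level. Its +x axis is the way its gate slides open (away from the robot, turned by the port's yaw); z is up.
- narrow_gate (a joint): how far the narrow port's gate is drawn out, m: 0 = fully shut (at its stop), 0.060 = fully open (at its stop). The gate is a level aluminium sheet 70 mm wide, 25 to 30 mm above the bench, that leaves the frame on the port's +x side and ends in an upturned lip. About 3 N of friction; stays where it is left; no spring or latch.
- narrow_gate_lip (a point): top-edge middle of the narrow gate's lip, an upright plate 70 mm wide (port's y), 6 mm thick (port's x, 3 mm either side of this point), 25 to 85 mm above the bench. Along port +x it stands 105 mm from the port's middle when shut, 165 mm when open. Between frame and lip is a space of at least 57 mm, floored by the sheet (top 30 mm up): push from there to open, from beyond the lip to shut.
- wide_port: wide suction port, fixed to the bench: grey square frame 120 x 120 mm, 45 mm high, a round steel pipe collar on top (80 mm opening, 86 mm outside, rim 85 mm above the bench). Origin: middle of the frame at bench level. Its +x axis is the way its gate slides open (away from the robot, turned by the port's yaw); z is up.
- wide_gate (a joint): how far the wide port's gate is drawn out, m: 0 = fully shut (at its stop), 0.090 = fully open (at its stop). The gate is a level aluminium sheet 100 mm wide, 25 to 30 mm above the bench, that leaves the frame on the port's +x side and ends in an upturned lip. About 3 N of friction; stays where it is left; no spring or latch.
- wide_gate_lip (a point): top-edge middle of the wide gate's lip, an upright plate 70 mm wide (port's y), 6 mm thick (port's x, 3 mm either side of this point), 25 to 85 mm above the bench. Along port +x it stands 120 mm from the port's middle when shut, 210 mm when open. Between frame and lip is a space of at least 57 mm, floored by the sheet (top 30 mm up): push from there to open, from beyond the lip to shut.
- tape_center (a point): centre of a loose tape measure, 66 x 36 mm and 62 mm high, standing between the two ports; leave alone
- glue_center (a point): centre of a loose white glue bottle, 60 mm across and 160 mm high, standing on the bench outside one of the ports; leave alone
- offcut_center (a point): centre of a loose wood offcut, 140 x 45 x 45 mm, lying on the bench outside the other port; leave alone
- plane_center (a point): middle of a loose hand plane, 240 x 60 mm, up to about 90 mm high at its handle (this point is 30 mm up), lying across the bench beyond the ports; leave alone
Mind the look-alikes: they are no part of the job. What is shaped like the narrow_port but yellow is not meant.

How it is judged (in metres and radians):
On the way, in this order (a step that is already met when the one before it is completed fails the run):
1. the narrow gate is pushed fully open while the wide one is still open (value of joint narrow_gate above 0.054 m and value of joint wide_gate above 0.04 m), for 0.2 s.
2. then the wide gate is pushed fully shut (value of joint wide_gate below 0.006 m), for 0.2 s.
At the end, for the whole second after the job is handed in: The narrow gate is within 6 mm of fully open, the wide gate within 6 mm of fully shut, both at rest, and each bystander is within 20 mm of where it stood (value of joint narrow_gate above 0.054 m and value of joint wide_gate below 0.006 m and not (distance of tape_center from where it was at the start of the episode above 0.02 m) and not (distance of glue_center from where it was at the start of the episode above 0.02 m) and not (distance of offcut_center from where it was at the start of the episode above 0.02 m) and not (distance of plane_center from where it was at the start of the episode above 0.02 m) and velocity of joint narrow_gate between -0.01 and 0.01 m/s and velocity of joint wide_gate between -0.01 and 0.01 m/s); the robot touches nothing.
It fails at once if both ports are blocked at once (narrow gate drawn out less than 30 mm with the wide one drawn out less than 40 mm) (value of joint narrow_gate below 0.03 m and value of joint wide_gate below 0.04 m).
It fails at once if a port or its gate is pinched or rammed (more than 35 N from the fingers) (contact force between the fingers and narrow_port above 35 N or contact force between the fingers and wide_port above 35 N).
It fails at once if the tape measure, glue bottle, offcut or plane is lifted, carried or moved more than 20 mm (distance of any of tape_center, glue_center, offcut_center, plane_center from where it was at the start of the episode above 0.02 m).
It also fails if it takes over 45 s, if anything falls off the work surface, if the arm or the gripper's body presses on something with over 40 N, if the wrist force passes 120 N, or if a joint passes its speed limit or range.

### The arm

A 6-joint arm with a two-finger parallel gripper is mounted at the origin on the work surface. World frame = base frame: x ahead of the robot, y to its left, z up, the work surface at z = 0. Lengths are in m, angles in degrees, forces in N, time in s.
With the tool pointing down it reaches from about 0.3 to 0.75 m from the base axis. Payload 8.5 kg.
Tool frame: the origin (TCP) lies at the very end of the fingers, on their centre line; the grasp point (between the pads) lies 19 mm behind it; z points along the fingers, y is the line along which they close (so a half turn about z gives the same grasp; the last joint's range is limited). The gripper opens to 85 mm and grips with 20 to 120 N. Pads are 22 mm wide; open, the fingers measure 114 mm over their backs; the gripper's body (76 mm by 85 mm) begins 54 mm behind the grasp point. The pads swing forward as they close: fully open they stand 13 mm farther back than shut.
Start: joints at [53.268, 21.807, 74.336, -0, 83.858, -12.336], TCP at [0.227, 0.501, 0.21] pointing down, gripper open.
Joint ranges: [-178.18, 178.18], [-50.72, 133.34], [12.68, 142.11], [-81.47, 261.47], [9.98, 163.14], [-165.26, 165.26]. Speed limits (degrees/s): [136.94, 136.94, 180, 180, 180, 180].

### API

Orientations are given as a 3x3 rotation matrix whose columns are the frame's x, y, z axes.
In Python, from rig import env, optics, spotter gives the robot as it stands.
- The arm moves only by the shell command python3 -m crank 'ROWS' [FORCE]. ROWS is JSON, one flat list of numbers, 5 for each row, row after row: the finger opening in cm, from 0 to 8.54, then the shift along the tool's x, y, z in cm, then the turn about the tool's z in rad. A call has exactly 8 rows; each row shifts and turns the commanded pose from where the row before left it, along the tool's axes as they then stand; what a row does not reach is not made up. A row lasts 1/12 s, in which the tool goes at most 41.7 mm and 7.16 degrees, less where a joint would pass 70% of its speed; a pose out of reach is approached as far as the arm can. A call is refused whole if a number of a shift passes 4.17 or a number of a turn 0.125, either way. A call with a gripper value outside its range is refused whole. The fingers move at their own pace and stop on an object; FORCE is the grip in N (left out, the last holds). Time passes only in rows, so rows that do not move let the fingers close, or fill a call up. It gives the time, the measured TCP pose, the force, the opening and the grip force at its end, in the units of the state.
- env.observe(): the state, without advancing time (a new reading comes with each control period).
- optics.get_image(name): name is "scene" or "top" or "wrist"; returns a dict with "color" (384x512x3 uint8, red, green, blue), "intrinsics" (3x3 intrinsics, pixels), "pose" (4x4, takes a point from camera to world coordinates). Camera axes: x right, y up, looking along -z (the intrinsics and any distortion apply to the point x, -y, -z); pixel columns grow to the right and rows downward; lengths in m; the calibration is good to about 2 mm. The wrist camera is an equidistant fisheye: a pixel r from the principal point sees the ray r / f radians off the axis. A picture is of the moment at which its call begins. There is no depth.
- env.close_job(): hands the job in; it is judged then, once.
Trained networks look in a picture, given as the dict that the camera call returned (one of the last four; its "shot" number tells which), for a name from the list of things; names that differ only in an ending like _2 or _b are one class to them, and where a whole thing is asked for, a point or a joint stands for the part that bears it (a point fixed in the world has none). Each returns a list of dicts, best first, with "score" (0 to 1); they miss things now and then, are a little off and sometimes report something else, mostly with a low value. They report only what shows in the picture. A call takes as long as a camera call. They do not tell look-alikes from the thing itself.
- spotter.look_for(picture, query): "at" ([column, row] as shares, 0 to 1, of the picture: columns of its width, rows of its height, amid what is visible of it).
The state is a dict: "time_s": time; "q": joint angles; "qvel": joint speeds; "joint_efforts": joint torques, N m; "position": TCP position; "tool_rot": TCP orientation; "ft_force": force on the tool from outside, world axes, zero at the start; "wrist_torque": the same for the moment, N m; "grip_width": finger opening in m; "gripper_force": force on a finger pad.
Only numpy, scipy, OpenCV 4.12 (cv2) and the standard library are available. Lean on these libraries where they do the work, as an engineer would, in place of code of your own. Each camera call takes 0.05 s, during which the arm holds its last target. There are 200 camera calls.

## Working session

There is one attempt and no reset: what is moved stays moved. The work goes in short steps, Python scripts to look and compute and a shell command to move; the robot and the scene stay as the last step left them, time stands still between calls to the robot, and variables do not carry over. Pictures are saved under pics/ and viewed, at most 10 in all, crops included, and the job is handed in when it is done.

```bash
mkdir -p pics
cat > h.py <<'E'
import numpy as np,cv2
from rig import env,optics,spotter
def px2w(p,uv,z):
    K=np.array(p["intrinsics"]);T=np.array(p["pose"])
    d=np.linalg.inv(K)@[uv[0],uv[1],1]; d=T[:3,:3]@np.array([d[0],-d[1],-d[2]])
    o=T[:3,3]; return o+d*(z-o[2])/d[2]
def w2px(p,w):
    K=np.array(p["intrinsics"]);T=np.array(p["pose"])
    c=T[:3,:3].T@(np.array(w)-T[:3,3]); c=K@np.array([c[0],-c[1],-c[2]]); return c[:2]/c[2]
def save(p,n,crop=None,s=1):
    im=p["color"][:,:,::-1]
    if crop: im=im[crop[1]:crop[3],crop[0]:crop[2]]
    cv2.imwrite("pics/"+n,cv2.resize(im,None,fx=s,fy=s,interpolation=cv2.INTER_CUBIC))
E
python3 - <<'E'
from h import *
s=env.observe();print(s["time_s"],s["position"],s["tool_rot"],s["ft_force"])
p=optics.get_image("top");save(p,"top0.png",s=1.5);print(p["intrinsics"],p["pose"])
Z=dict(narrow_port=.085,wide_port=.085,narrow_gate_lip=.085,wide_gate_lip=.085,tape_center=.062,glue_center=.16,offcut_center=.045,plane_center=.03)
for n in Z:
  for r in spotter.look_for(p,n):
    uv=np.array(r["at"])*[512,384]; print(n,round(r["score"],2),uv.round(),px2w(p,uv,Z[n]).round(3))
p=optics.get_image("scene");save(p,"scene0.png",s=1.5)
E
```

```text
0.0 [0.22696641 0.50064543 0.20952364] [[-9.10719705e-01  4.13024053e-01 -8.65823496e-04]
 [ 4.13024831e-01  9.10719081e-01 -1.11532590e-03]
 [ 3.27865555e-04 -1.37335588e-03 -9.99999003e-01]] [-0.36795374 -0.0411059  -0.09424877]
[[452.75738073   0.         251.20818466]
 [  0.         452.75738073 189.15204273]
 [  0.           0.           1.        ]] [[-0.02334798  0.99671474 -0.07755379  0.44252099]
 [-0.99964846 -0.02230094  0.01433968  0.01778655]
 [ 0.01256305  0.07786133  0.99688504  1.50016066]
 [ 0.          0.          0.          1.        ]]
narrow_port 0.73 [363. 260.] [ 0.324 -0.344  0.085]
narrow_port 0.59 [247. 258.] [0.34  0.016 0.085]
narrow_port 0.56 [308. 240.] [ 0.389 -0.174  0.085]
wide_port 0.59 [182. 233.] [0.422 0.216 0.085]
narrow_gate_lip 0.74 [358. 245.] [ 0.371 -0.332  0.085]
narrow_gate_lip 0.65 [246. 248.] [0.369 0.017 0.085]
narrow_gate_lip 0.61 [308. 228.] [ 0.428 -0.178  0.085]
wide_gate_lip 0.64 [180. 211.] [0.49  0.221 0.085]
tape_center 0.81 [253. 205.] [ 0.503 -0.007  0.062]
glue_center 0.9 [121. 198.] [0.528 0.384 0.16 ]
offcut_center 0.65 [375. 169.] [ 0.611 -0.405  0.045]
plane_center 0.9 [247. 118.] [0.792 0.004 0.03 ]
```

View pics/top0.png

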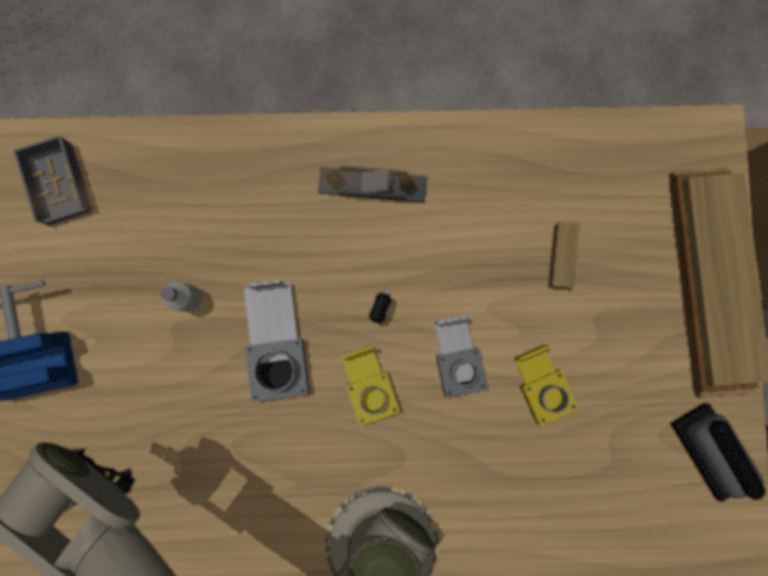

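View pics/scene0.png

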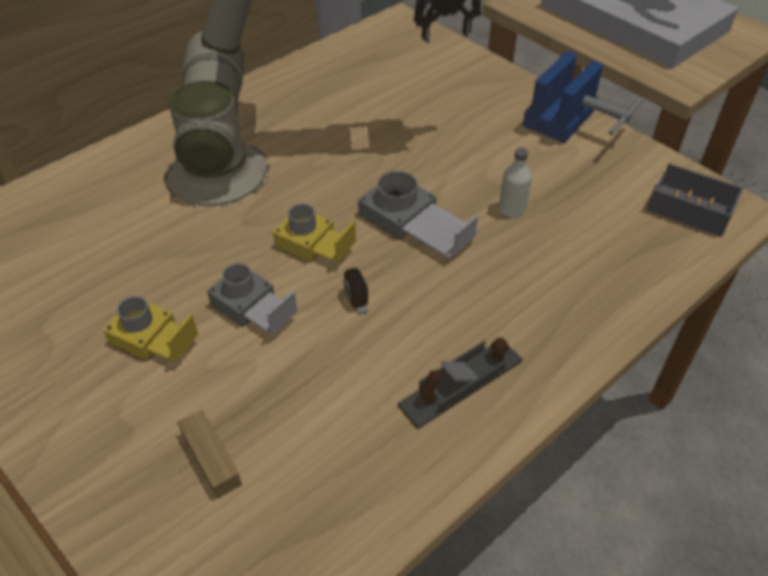

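Candidates for the narrow port (top picture, 1.5x pixels): yellow at (370,385), grey at (461,358) and yellow at (545,385). I choose the grey one. The grey wide port is at (276,350), with its lip at (265,285). I'll check both in one close crop.

Run:
```python
from h import *
p=optics.get_image("top");save(p,"crop1.png",crop=(155,180,335,280),s=4.4)
```

```text
(no output)
```

View pics/crop1.png

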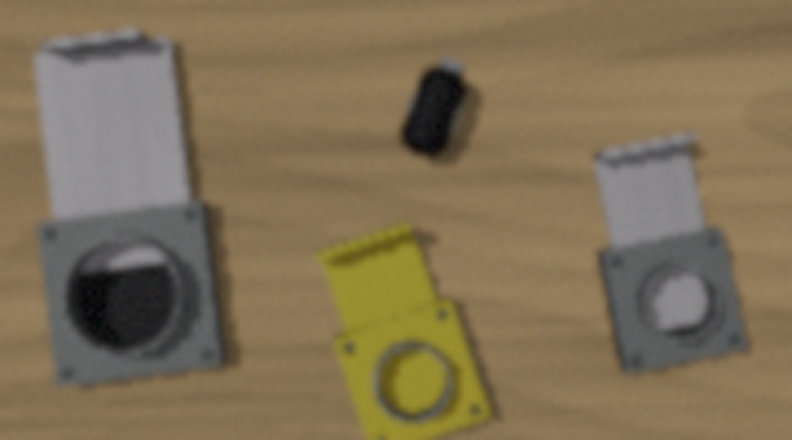

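The crop shows the grey narrow port, with its frame centred near (674,300) and its lip top from (598,153) to (697,138). The wide port's gate is out, with its frame near (132,294) and its lip top from (45,43) to (138,33).

```bash
cat >> h.py <<'E'
def c2p(a): return np.array(a)/4.4+[155,180]
E
python3 - <<'E'
from h import *
p=optics.get_image("top")
for n,cs,lip,L in (("narrow",[(600,250),(722,230),(748,350),(625,372)],[(598,153),(697,138)],.105),("wide",[(40,222),(207,204),(222,366),(58,384)],[(45,43),(138,33)],.21)):
    W=np.array([px2w(p,c2p(c),.045)[:2] for c in cs]); c=W.mean(0)
    d=(W[0]+W[1]-W[2]-W[3]); lat=(W[0]+W[3]-W[1]-W[2]); y1=np.degrees(np.arctan2(d[1],d[0]));y2=np.degrees(np.arctan2(-lat[0],lat[1]))
    l=np.array([px2w(p,c2p(q),.085)[:2] for q in lip]); 
    print(n,c.round(4),"size",np.linalg.norm(d)/2,np.linalg.norm(lat)/2,"yaw",y1,y2,"lip",l.round(4),l.mean(0).round(4),"len",np.linalg.norm(l[0]-l[1]))
    m=l.mean(0)-c; print(np.linalg.norm(m),np.degrees(np.arctan2(m[1],m[0])))
    a=np.radians((y1+y2)/2);print("pred lip",(c+L*np.array([np.cos(a),np.sin(a)])).round(4))
E
```

```text
narrow [ 0.3622 -0.1806] size 0.08906871281555752 0.09055408641431704 yaw 10.125532801332481 8.252344845201533 lip [[ 0.4696 -0.1247]
 [ 0.4786 -0.1955]] [ 0.4741 -0.1601] len 0.07135729270319581
0.11373909489409996 10.385983107048348
pred lip [ 0.4658 -0.1639]
wide [0.3764 0.2122] size 0.11727853970145005 0.12019409312514205 yaw 5.150072641288971 4.8110307473984815 lip [[0.5567 0.2663]
 [0.5623 0.2003]] [0.5595 0.2333] len 0.06630470906846826
0.18434725962586193 6.564256743173269
pred lip [0.5856 0.2305]
```

```bash
python3 -m crank '[0,0,0,0,-0.0735, 0,0,0,0,-0.0735, 0,0,0,0,-0.0735, 0,0,0,0,-0.0735, 0,0,0,0,-0.0735, 0,0,0,0,-0.0735, 0,0,0,0,-0.0735, 0,0,0,0,-0.0735]' 20
cat >> h.py <<'E'
def go(t,yaw=None):
    s=env.observe();R=np.array(s["tool_rot"]);d=R.T@(np.array(t)-s["position"])
    print("t",s["time_s"],"pos",np.round(s["position"],4),"tool cm",(d*100).round(2),"xyaw",np.degrees(np.arctan2(R[1,0],R[0,0])).round(2)%360,"q",np.round(s["q"],0),"F",np.round(s["ft_force"],1),s["grip_width"])
E
python3 -c "
from h import *
go([.436,-.1685,.2])"
```

```text
time_s: 1.27
position: [0.2272, 0.5009, 0.2102]
tool_rot: [[-0.986, -0.165, 0.0], [-0.165, 0.986, 0.0], [-0.0, 0.0, -1.0]]
ft_force: [-1.2, -0.1, -0.5]
grip_width: 0.0003
gripper_force: 0.0
t 1.2667 pos [0.2272 0.5009 0.2102] tool cm [ -9.55 -69.47   1.01] xyaw 189.5 q [ 53.  22.  74.   0.  84. -46.] F [-1.2 -0.1 -0.5] 0.00029959165204979647
```

```bash
R='see'; python3 -m crank '[0,-0.4,-2.9,0,0, 0,-0.4,-2.9,0,0, 0,-0.4,-2.9,0,0, 0,-0.4,-2.9,0,0, 0,-0.4,-2.9,0,0, 0,-0.4,-2.9,0,0, 0,-0.4,-2.9,0,0, 0,-0.4,-2.9,0,0]'
python3 -m crank '[0,-0.4,-2.9,0,0, 0,-0.4,-2.9,0,0, 0,-0.4,-2.9,0,0, 0,-0.4,-2.9,0,0, 0,-0.4,-2.9,0,0, 0,-0.4,-2.9,0,0, 0,-0.4,-2.9,0,0, 0,-0.4,-2.9,0,0]'
python3 -m crank '[0,-0.4,-2.9,0,0, 0,-0.4,-2.9,0,0, 0,-0.4,-2.9,0,0, 0,-0.4,-2.9,0,0, 0,-0.4,-2.9,0,0, 0,-0.4,-2.9,0,0, 0,-0.4,-2.9,0,0, 0,0,0,0,0]'
python3 - <<'E'
from h import *
go([.436,-.1685,.2])
p=optics.get_image("wrist");save(p,"w1.png",s=1.5);print(p["intrinsics"],p["pose"])
E
```

```text
time_s: 1.93
position: [0.2963, 0.2758, 0.2102]
tool_rot: [[-0.987, -0.162, 0.0], [-0.162, 0.987, 0.0], [-0.0, 0.0, -1.0]]
ft_force: [0.5, -0.4, -0.1]
grip_width: 0.0001
gripper_force: 0.0
time_s: 2.6
position: [0.3654, 0.0518, 0.2103]
tool_rot: [[-0.987, -0.161, 0.001], [-0.161, 0.987, -0.0], [-0.001, -0.0, -1.0]]
ft_force: [1.5, 1.2, -0.3]
grip_width: 0.0001
gripper_force: 0.0
time_s: 3.27
position: [0.4269, -0.1467, 0.2099]
tool_rot: [[-0.987, -0.158, 0.001], [-0.158, 0.987, -0.001], [-0.0, -0.001, -1.0]]
ft_force: [-0.8, 1.0, 0.0]
grip_width: -0.0
gripper_force: 0.0
t 3.2667 pos [ 0.4269 -0.1467  0.2099] tool cm [-0.55 -2.3   0.99] xyaw 189.1 q [ -34.   12.   89.   -0.   79. -133.] F [-0.8  1.   0. ] -4.407909706265375e-05
[[297.31863964   0.         255.14489753]
 [  0.         297.31863964 189.73501163]
 [  0.           0.           1.        ]] [[-1.57770129e-01 -9.32978224e-01 -3.23512318e-01  3.43391856e-01]
 [ 9.87475415e-01 -1.49376010e-01 -5.07849570e-02 -1.59420797e-01]
 [-9.43720298e-04 -3.27472810e-01  9.44860131e-01  3.73726391e-01]
 [ 0.00000000e+00  0.00000000e+00  0.00000000e+00  1.00000000e+00]]
```

View pics/w1.png

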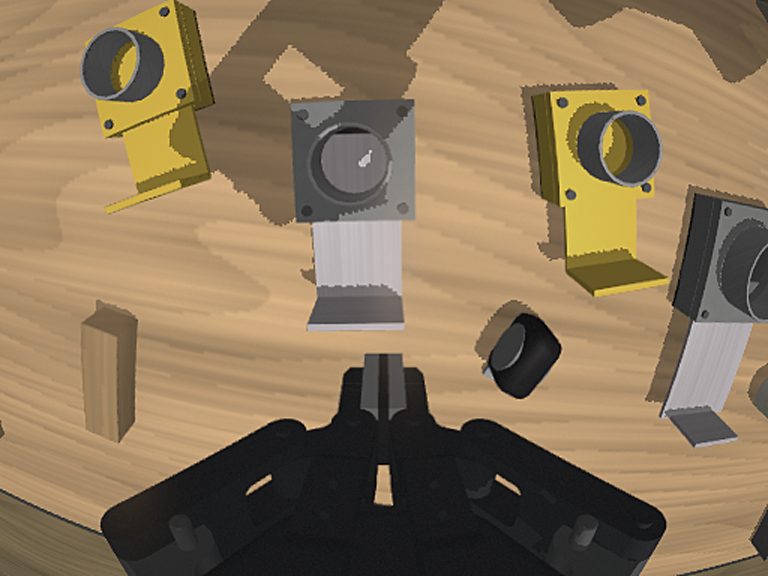

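The wrist view is sharp. The grey narrow frame has corners at (292,100), (414,99), (415,221) and (293,222). Its lip top runs from (308,327) to (404,326), and the fingers show at (383,355).

```bash
cat >> h.py <<'E'
def fish(p,uv,z):
    K=np.array(p["intrinsics"]);T=np.array(p["pose"])
    a=(np.array(uv)-K[:2,2])/K[0,0]; r=np.linalg.norm(a); n=a/r
    d=T[:3,:3]@np.array([n[0]*np.sin(r),-n[1]*np.sin(r),-np.cos(r)]); o=T[:3,3]
    return (o+d*(z-o[2])/d[2])[:2]
E
python3 - <<'E'
from h import *
p=optics.get_image("wrist")
def port(n,cs,lip,inner):
    W=np.array([fish(p,np.array(c)/1.5,.045) for c in cs]);c=W.mean(0)
    x=W[2]+W[3]-W[0]-W[1]; print(n,c.round(4),np.linalg.norm(x)/2,np.linalg.norm(W[0]+W[3]-W[1]-W[2])/2,"yaw",np.degrees(np.arctan2(x[1],x[0])))
    l=np.array([fish(p,np.array(c)/1.5,.085) for c in lip]); print("lip",l.round(4),l.mean(0).round(4),np.linalg.norm(l[0]-l[1]), "dist",np.linalg.norm(l.mean(0)-c), (l.mean(0)-c))
port("narrow",[(292,100),(414,99),(415,221),(293,222)],[(308,327),(404,326)],0)
l=np.array([fish(p,np.array(c)/1.5,.085) for c in [(697,443),(735,436)]]);print("wide lip",l)
go([.4362,-.1685,.2])
E
```

```text
narrow [ 0.3636 -0.1761] 0.0914204014321882 0.09037914596563319 yaw 9.009043809246029
lip [[ 0.4815 -0.1894]
 [ 0.4696 -0.1217]] [ 0.4756 -0.1555] 0.06872530635787585 dist 0.11388029400369147 [0.11200833 0.02056346]
wide lip [[0.56146231 0.20807345]
 [0.55401687 0.26902634]]
t 3.3667 pos [ 0.4256 -0.1431  0.2098] tool cm [-0.64 -2.68  0.98] xyaw 189.2 q [ -34.   12.   89.    0.   79. -133.] F [-0.6 -0.4 -0. ] 1.9766486016255375e-05
```

```bash
python3 -m crank '[0,-0.25,-0.6,1.5,0, 0,-0.25,-0.6,1.5,0, 0,-0.25,-0.6,1.5,0, 0,-0.3,-0.7,1.5,0, 0,0,0,1.5,0, 0,0,0,1.5,0, 0,0,0,0.5,0, 0,0,0,0,0]'
python3 - <<'E'
from h import *
go([.440,-.166,.047])
p=optics.get_image("top");save(p,"t2.png",crop=(245,190,365,280),s=5)
E
```

```text
time_s: 4.03
position: [0.4395, -0.1643, 0.1145]
tool_rot: [[-0.987, -0.162, -0.002], [-0.162, 0.987, 0.001], [0.002, 0.002, -1.0]]
ft_force: [0.3, 0.1, -0.5]
grip_width: -0.0003
gripper_force: 0.0
t 4.0333 pos [ 0.4395 -0.1643  0.1145] tool cm [-0.04 -0.19  6.75] xyaw 189.35 q [ -35.   20.   95.    0.   65. -134.] F [ 0.3  0.1 -0.5] -0.00032697625438754595
```

View pics/t2.png

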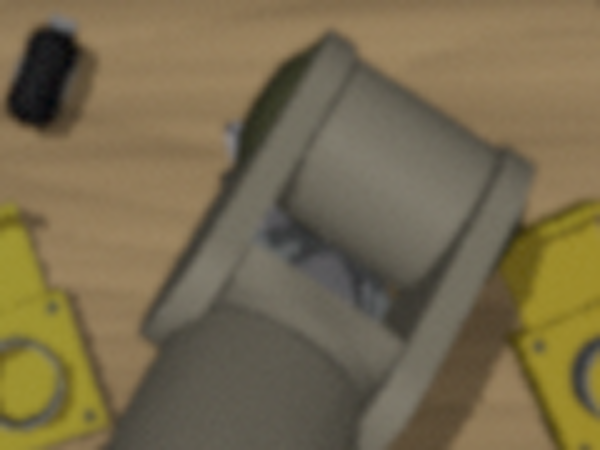

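The arm hides the gate from the top camera, but the wrist and top estimates agree within 5 mm. I'll descend into the gap.

```bash
python3 -m crank '[0,0,-0.1,0.9,0, 0,0,0,0.9,0, 0,0,0,0.9,0, 0,0,0,0.9,0, 0,0,0,0.9,0, 0,0,0,0.9,0, 0,0,0,0.9,0, 0,0,0,0.3,0]'
python3 - <<'E'
from h import *
go([.440,-.166,.047])
p=optics.get_image("wrist");save(p,"w2.png",s=1.5)
E
```

```text
time_s: 4.75
position: [0.4397, -0.1662, 0.0476]
tool_rot: [[-0.987, -0.161, -0.002], [-0.161, 0.987, 0.001], [0.001, 0.001, -1.0]]
ft_force: [-0.4, -0.0, -0.6]
grip_width: -0.0001
gripper_force: 0.0
t 4.75 pos [ 0.4397 -0.1662  0.0476] tool cm [-0.03  0.01  0.06] xyaw 189.29 q [ -35.   26.  100.    0.   54. -134.] F [-0.4 -0.  -0.6] -0.00011025886865187417
```

View pics/w2.png

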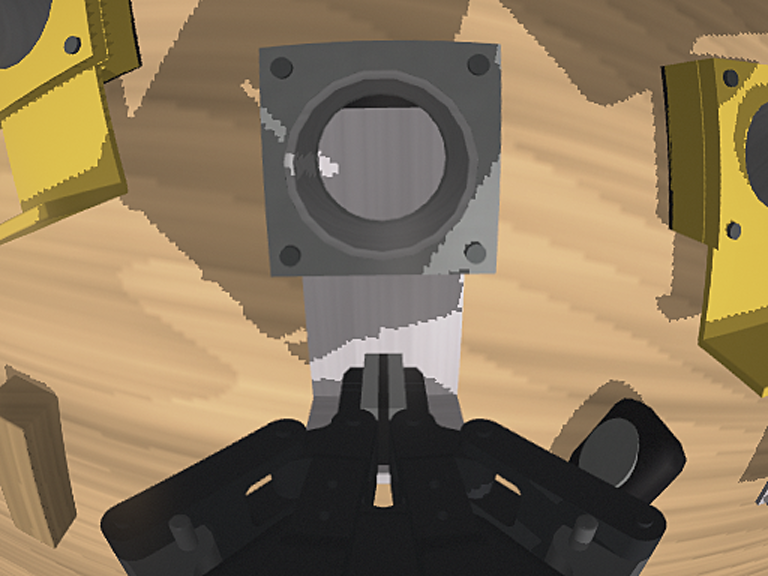

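The fingertips are in the gap, centred on the sheet, between the frame edge (row 275) and the lip (row 395). I'll push along -tool x.

```bash
python3 -m crank '[0,-0.4,0,0,0, 0,-0.4,0,0,0, 0,-0.4,0,0,0, 0,-0.4,0,0,0, 0,-0.4,0,0,0, 0,-0.4,0,0,0, 0,-0.4,0,0,0, 0,-0.4,0,0,0]'
python3 -m crank '[0,-0.4,0,0,0, 0,-0.4,0,0,0, 0,-0.4,0,0,0, 0,-0.4,0,0,0, 0,-0.4,0,0,0, 0,-0.4,0,0,0, 0,-0.3,0,0,0, 0,-0.2,0,0,0]'
```

```text
time_s: 5.47
position: [0.4718, -0.1612, 0.0492]
tool_rot: [[-0.987, -0.162, -0.001], [-0.162, 0.987, 0.0], [0.001, 0.0, -1.0]]
ft_force: [-3.6, -0.2, 2.5]
grip_width: 0.0003
gripper_force: 1.6
time_s: 6.13
position: [0.5007, -0.1564, 0.049]
tool_rot: [[-0.987, -0.162, -0.0], [-0.162, 0.987, 0.0], [0.0, 0.0, -1.0]]
ft_force: [-2.8, 0.6, 1.0]
grip_width: 0.0002
gripper_force: 1.6
```

```bash
python3 -m crank '[0,-0.15,0,0,0, 0,-0.15,0,0,0, 0,-0.15,0,0,0, 0,-0.15,0,0,0, 0,-0.15,0,0,0, 0,-0.1,0,0,0, 0,0,0,0,0, 0,0,0,0,0]'
```

```text
time_s: 6.8
position: [0.5091, -0.1554, 0.0492]
tool_rot: [[-0.987, -0.161, 0.001], [-0.161, 0.987, -0.0], [-0.001, -0.0, -1.0]]
ft_force: [-2.2, 1.1, -1.9]
grip_width: 0.0
gripper_force: 0.9
```

```bash
python3 -m crank '[0,-0.1,0,0,0, 0,-0.1,0,0,0, 0,-0.1,0,0,0, 0,-0.05,0,0,0, 0,0,0,0,0, 0,0,0,0,0, 0,0,0,0,0, 0,0,0,0,0]'
```

```text
time_s: 7.47
position: [0.5125, -0.1548, 0.0492]
tool_rot: [[-0.987, -0.161, 0.0], [-0.161, 0.987, -0.0], [-0.0, -0.0, -1.0]]
ft_force: [-2.1, 0.3, -0.5]
grip_width: 0.0002
gripper_force: 0.8
```

```bash
python3 -m crank '[0,-0.1,0,0,0, 0,-0.1,0,0,0, 0,-0.05,0,0,0, 0,0,0,0,0, 0,0,0,0,0, 0,0,0,0,0, 0,0,0,0,0, 0,0,0,0,0]'
```

```text
time_s: 8.13
position: [0.5139, -0.1545, 0.0491]
tool_rot: [[-0.987, -0.162, -0.002], [-0.162, 0.987, -0.0], [0.002, 0.0, -1.0]]
ft_force: [-7.6, -2.9, 1.2]
grip_width: -0.0002
gripper_force: 3.7
```

The force rose to about 8 N with the tool stalled, so the gate is at its stop. I'll back off, rise and check.

```bash
python3 -m crank '[0,0.4,0,0,0, 0,0.4,0,0,0, 0,0.2,0,-1.5,0, 0,0,0,-2.5,0, 0,0,0,-2.5,0, 0,0,0,-3,0, 0,0,0,-3,0, 0,0,0,-2.5,0]'
python3 - <<'E'
from h import *
go([.603,.232,.2])
p=optics.get_image("wrist");save(p,"w3.png",s=1.5)
E
```

```text
time_s: 8.8
position: [0.5052, -0.156, 0.2016]
tool_rot: [[-0.987, -0.162, 0.003], [-0.162, 0.987, -0.001], [-0.003, -0.002, -1.0]]
ft_force: [0.4, -0.1, -0.3]
grip_width: 0.0001
gripper_force: 0.0
t 8.8 pos [ 0.5052 -0.156   0.2016] tool cm [-15.92  36.71   0.14] xyaw 189.3 q [ -30.   20.   79.    0.   81. -129.] F [ 0.4 -0.1 -0.3] 5.619944191575321e-05
```

View pics/w3.png

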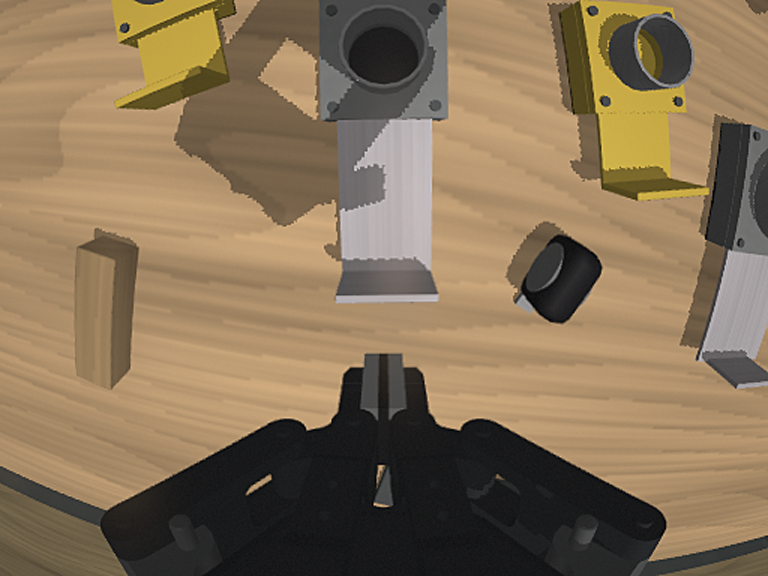

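The narrow port's hole is fully clear (dark at (383,55)) and its gate is out, with the lip at row 297. Next I'll move beyond the wide lip.

```bash
python3 -m crank '[0,-1,2.3,0,0, 0,-1,2.3,0,0, 0,-1,2.3,0,0, 0,-1,2.3,0,0, 0,-1,2.3,0,0, 0,-1,2.3,0,0, 0,-1,2.3,0,0, 0,-1,2.3,0,0]'
python3 -m crank '[0,-1,2.3,0,0, 0,-1,2.3,0,0, 0,-1,2.3,0,0, 0,-1,2.3,0,0, 0,-1,2.3,0,0, 0,-1,2.3,0,0, 0,-1,2.3,0,0.075, 0,0,0,0,0]'
python3 - <<'E'
from h import *
go([.603,.232,.2])
p=optics.get_image("wrist");save(p,"w4.png",s=1.5);
E
```

```text
time_s: 9.52
position: [0.5545, 0.0399, 0.1991]
tool_rot: [[-0.987, -0.162, 0.001], [-0.162, 0.987, 0.0], [-0.001, 0.0, -1.0]]
ft_force: [0.1, -0.5, -0.2]
grip_width: -0.0002
gripper_force: 0.0
time_s: 10.18
position: [0.5975, 0.2126, 0.1986]
tool_rot: [[-0.996, -0.087, 0.001], [-0.087, 0.996, 0.002], [-0.001, 0.002, -1.0]]
ft_force: [1.2, 0.3, 0.0]
grip_width: -0.0002
gripper_force: 0.0
t 10.1833 pos [0.5975 0.2126 0.1986] tool cm [-0.71  1.89 -0.14] xyaw 185.01 q [  9.  31.  61.   0.  88. -86.] F [1.2 0.3 0. ] -0.00024373536704679318
```

View pics/w4.png

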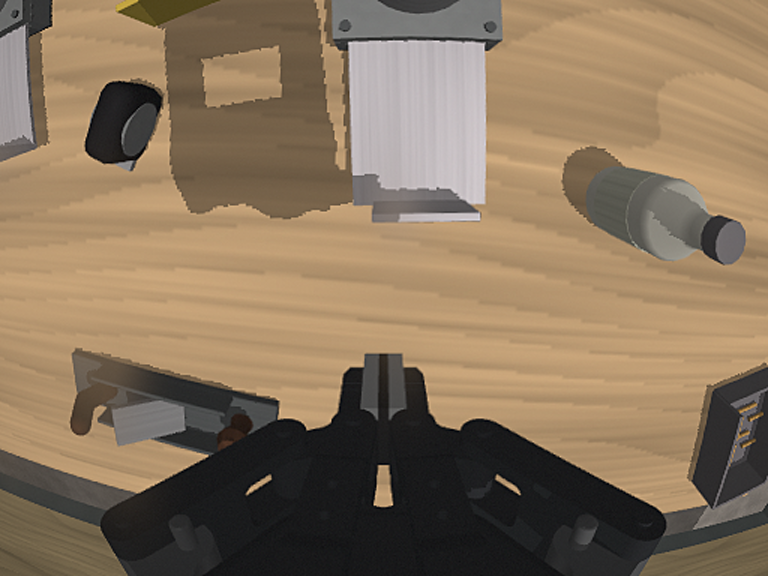

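The wide lip top spans (372,217) to (480,214), the frame front edge is at row 45, the glue cap is at (722,240), and the plane is at lower left (180,410).

Run:
```python
from h import *
p=optics.get_image("wrist")
f=lambda u,z:fish(p,np.array(u)/1.5,z).round(4)
print("lip",f((372,217),.085),f((480,214),.085),"frame front",f((334,49),.045),f((502,46),.045),"glue cap",f((722,240),.16),f((590,190),.0),"plane near",f((75,350),.02),f((278,402),.02))
go([.603,.232,.2])
```

```text
lip [0.5645 0.2015] [0.5557 0.2699] frame front [0.4531 0.1643] [0.4368 0.2817] glue cap [0.5382 0.4031] [0.5349 0.3875] plane near [ 0.7317 -0.0992] [0.7559 0.127 ]
t 10.2833 pos [0.5972 0.2093 0.1987] tool cm [-0.78  2.21 -0.13] xyaw 185.12 q [  9.  31.  61.   0.  88. -87.] F [-0.5 -0.3 -0. ] 0.00022998336998554723
```

```bash
python3 -m crank '[0,-0.25,0.7,0,-0.024, 0,-0.25,0.8,1,0, 0,-0.25,0.8,1.5,0, 0,-0.25,0.8,1.5,0, 0,0,0,1.5,0, 0,0,0,1.5,0, 0,0,0,1,0, 0,0,0,0,0]'
python3 -c "
from h import *
go([.605,.241,.047])"
```

```text
time_s: 10.95
position: [0.6028, 0.2403, 0.1164]
tool_rot: [[-0.994, -0.111, -0.004], [-0.111, 0.994, -0.001], [0.004, -0.0, -1.0]]
ft_force: [0.3, -0.4, 0.2]
grip_width: -0.0001
gripper_force: 0.0
t 10.95 pos [0.6028 0.2403 0.1164] tool cm [-0.25  0.05  6.94] xyaw 186.36 q [ 11.  36.  65.   0.  79. -85.] F [ 0.3 -0.4  0.2] -0.00013465168031243977
```

```bash
python3 -m crank '[0,-0.2,0,0.9,0, 0,0,0,0.9,0, 0,0,0,0.9,0, 0,0,0,0.9,0, 0,0,0,0.9,0, 0,0,0,0.9,0, 0,0,0,0.9,0, 0,0,0,0.5,0]'
python3 -c "
from h import *
s=env.observe();d=np.array(s['position'])[:2]-[.560,.2357];print(d@[.9936,.113],d@[-.113,.9936]);go([.605,.241,.047])"
```

```text
time_s: 11.62
position: [0.6054, 0.2408, 0.0496]
tool_rot: [[-0.994, -0.111, -0.002], [-0.111, 0.994, -0.0], [0.002, -0.0, -1.0]]
ft_force: [-0.6, -0.0, -0.3]
grip_width: 0.0003
gripper_force: 0.0
0.04569509160386959 -7.095480533452992e-05
t 11.6167 pos [0.6054 0.2408 0.0496] tool cm [0.04 0.03 0.26] xyaw 186.37 q [ 11.  40.  69.  -0.  71. -85.] F [-0.6 -0.  -0.3] 0.00029497173078288136
```

```bash
python3 -m crank '[0,0.4,0,0,0, 0,0.4,0,0,0, 0,0.4,0,0,0, 0,0.4,0,0,0, 0,0.4,0,0,0, 0,0.4,0,0,0, 0,0.4,0,0,0, 0,0.4,0,0,0]'
python3 -m crank '[0,0.4,0,0,0, 0,0.4,0,0,0, 0,0.4,0,0,0, 0,0.4,0,0,0, 0,0.4,0,0,0, 0,0.4,0,0,0, 0,0.4,0,0,0, 0,0.3,0,0,0]'
```

```text
time_s: 12.28
position: [0.574, 0.2374, 0.0514]
tool_rot: [[-0.994, -0.111, 0.001], [-0.111, 0.994, 0.0], [-0.001, 0.0, -1.0]]
ft_force: [3.7, 0.1, -2.1]
grip_width: -0.0001
gripper_force: 1.7
time_s: 12.95
position: [0.5429, 0.2339, 0.0513]
tool_rot: [[-0.994, -0.111, 0.0], [-0.111, 0.994, 0.0], [-0.0, 0.0, -1.0]]
ft_force: [3.0, 0.8, 1.7]
grip_width: -0.0001
gripper_force: 1.6
```

```bash
python3 -m crank '[0,0.2,0,0,0, 0,0.2,0,0,0, 0,0.2,0,0,0, 0,0.2,0,0,0, 0,0.2,0,0,0, 0,0.2,0,0,0, 0,0.2,0,0,0, 0,0.1,0,0,0]'
python3 -m crank '[0,0.1,0,0,0, 0,0.1,0,0,0, 0,0.1,0,0,0, 0,0.1,0,0,0, 0,0.1,0,0,0, 0,0,0,0,0, 0,0,0,0,0, 0,0,0,0,0]'
```

```text
time_s: 13.62
position: [0.528, 0.2322, 0.0511]
tool_rot: [[-0.994, -0.111, -0.0], [-0.111, 0.994, -0.0], [0.0, -0.0, -1.0]]
ft_force: [2.8, 0.8, 1.6]
grip_width: 0.0003
gripper_force: 1.5
time_s: 14.28
position: [0.5231, 0.2316, 0.0509]
tool_rot: [[-0.994, -0.111, -0.001], [-0.111, 0.994, -0.0], [0.001, -0.0, -1.0]]
ft_force: [1.2, 0.6, 1.2]
grip_width: 0.0
gripper_force: 0.9
```

Expected end is x ≈ 0.51–0.52, so I'll continue slowly until the stop.

```bash
python3 -m crank '[0,0.1,0,0,0, 0,0.1,0,0,0, 0,0.1,0,0,0, 0,0.1,0,0,0, 0,0,0,0,0, 0,0,0,0,0, 0,0,0,0,0, 0,0,0,0,0]'
```

```text
time_s: 14.95
position: [0.519, 0.2312, 0.051]
tool_rot: [[-0.994, -0.111, -0.001], [-0.111, 0.994, -0.0], [0.001, -0.0, -1.0]]
ft_force: [0.2, 0.4, -0.5]
grip_width: 0.0002
gripper_force: 0.4
```

```bash
python3 -m crank '[0,0.1,0,0,0, 0,0.1,0,0,0, 0,0.1,0,0,0, 0,0.1,0,0,0, 0,0,0,0,0, 0,0,0,0,0, 0,0,0,0,0, 0,0,0,0,0]'
```

```text
time_s: 15.62
position: [0.5152, 0.2307, 0.0511]
tool_rot: [[-0.994, -0.111, -0.001], [-0.111, 0.994, -0.0], [0.001, -0.0, -1.0]]
ft_force: [1.2, -1.1, -0.1]
grip_width: -0.0005
gripper_force: 0.4
```

```bash
python3 -m crank '[0,0.1,0,0,0, 0,0.1,0,0,0, 0,0.1,0,0,0, 0,0,0,0,0, 0,0,0,0,0, 0,0,0,0,0, 0,0,0,0,0, 0,0,0,0,0]'
```

```text
time_s: 16.28
position: [0.5126, 0.2305, 0.0512]
tool_rot: [[-0.994, -0.111, 0.0], [-0.111, 0.994, 0.0], [-0.0, 0.0, -1.0]]
ft_force: [3.5, -0.1, -1.2]
grip_width: -0.0005
gripper_force: 1.9
```

```bash
python3 -m crank '[0,0.1,0,0,0, 0,0.1,0,0,0, 0,0,0,0,0, 0,0,0,0,0, 0,0,0,0,0, 0,0,0,0,0, 0,0,0,0,0, 0,0,0,0,0]'
```

```text
time_s: 16.95
position: [0.5126, 0.2305, 0.0514]
tool_rot: [[-0.994, -0.111, 0.005], [-0.111, 0.994, 0.001], [-0.005, 0.0, -1.0]]
ft_force: [12.1, 1.8, -6.2]
grip_width: -0.0003
gripper_force: 5.8
```

The tool did not move and the force reached 12 N, so the gate is at its stop. I'll back off and rise, then verify.

```bash
python3 -m crank '[0,-0.4,0,0,0, 0,-0.6,0,0,0, 0,-0.6,0,0,0, 0,-0.4,0,-1.5,0, 0,0,0,-3,0, 0,0,0,-3.5,0, 0,0,0,-3.5,0, 0,0,0,-3,0]'
python3 -m crank '[0,-1,0,-1,0, 0,-1,0,-1,0, 0,-1,0,-1,0, 0,-1,0,0,0, 0,0,0,0,0, 0,0,0,0,0, 0,0,0,0,0, 0,0,0,0,0]'
python3 - <<'E'
from h import *
a=optics.get_image("wrist");b=optics.get_image("top")
cv2.imwrite("pics/end.png",np.vstack([a["color"],cv2.resize(b["color"][100:300,100:400],(512,341))])[:,:,::-1][::1,::1][:, :] if 0 else cv2.resize(np.hstack([a["color"],b["color"]])[:,:,::-1],(800,300)))
for n,z in dict(tape_center=.062,glue_center=.16,offcut_center=.045,plane_center=.03).items():
  for r in spotter.look_for(b,n): print(n,r["score"],px2w(b,np.array(r["at"])*[512,384],z).round(3))
go([0.6,.2,.2])
E
```

```text
time_s: 17.62
position: [0.5302, 0.2325, 0.1985]
tool_rot: [[-0.994, -0.111, 0.0], [-0.111, 0.994, 0.0], [-0.0, 0.0, -1.0]]
ft_force: [0.1, 0.0, 0.6]
grip_width: -0.0001
gripper_force: 0.0
time_s: 18.28
position: [0.5694, 0.2369, 0.2259]
tool_rot: [[-0.994, -0.111, -0.001], [-0.111, 0.994, -0.0], [0.001, -0.0, -1.0]]
ft_force: [0.4, -0.3, -0.3]
grip_width: 0.0002
gripper_force: 0.0
tape_center 0.63 [ 0.501 -0.006  0.062]
glue_center 0.51 [0.528 0.399 0.16 ]
glue_center 0.16 [ 0.466 -0.143  0.16 ]
offcut_center 0.69 [ 0.612 -0.413  0.045]
plane_center 0.63 [ 0.786 -0.005  0.03 ]
t 18.5833 pos [0.5699 0.2369 0.2262] tool cm [-2.58 -4.    2.62] xyaw 186.37 q [ 12.  28.  61.   0.  91. -85.] F [0.2 0.2 0. ] 1.2907596455635743e-05
```

View pics/end.png

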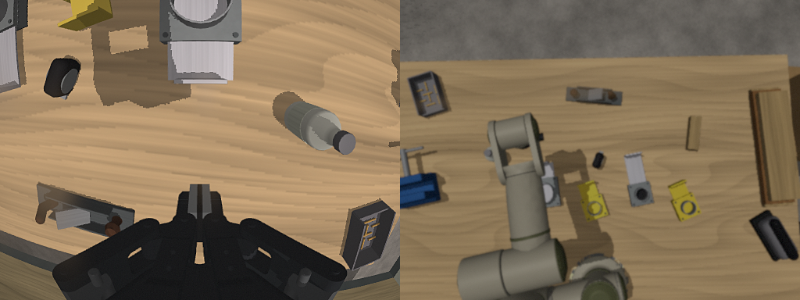

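The picture shows the wide gate shut, with the sheet short at (200,60) and the collar closed. The narrow gate is out with a dark hole at (642,193), and the bystanders have not moved.

```bash
python3 -c "
from h import *
print(env.close_job())"
```

```text
the job is handed in; nothing more can be done
None
```

The narrow gate was pushed fully open, then the wide gate fully shut, each until it stalled at its stop with at most about 12 N in the readings; the bystanders look unmoved, and the job was handed in at about 19 s, though no verdict came back.

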